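Put the slim plug gauge away in its tube and lock it in

TASK

Take the plug gauge with the thinner pin and handle out of the open rack and lower it, without letting it drop, pin-down into the narrow mouth of the storage tube until it is fully home, its collar flat on the tube's head. Then slide the forked keeper all the way over the collar to lock the gauge in. Do not tip the gauge over, and leave the stout gauge and the other things on the tray where they are.

Things in the scene. Friction and masses are not known exactly. Their poses are not given: they have to be found in the camera images.
- slim_gauge: The thinner steel plug gauge, upright, about 60 g. Pin 8 mm diameter, 55 mm long, pointing down, foot chamfered; above it a collar 26 mm diameter, 6 mm thick; then a hexagonal handle 12 mm across flats (two face its +-x), 46 mm long. Origin: on the axis at the collar's underside; z runs up: foot at -55 mm, handle from 6 to 52 mm. Starts in either hole of the rack, hanging by its collar.
- stout_gauge: The thicker plug gauge, same form and heights: pin 12 mm, collar 30 mm, hexagonal handle 20 mm across flats. Same origin. It hangs in the other hole of the rack and stays there.
- rack: Open aluminium rack, fixed: a top plate 50 mm (x) by 150 mm (y), its top 80 mm above the tray, on two end legs over a foot plate. Origin: centre of the underside. Two 15 mm through holes at its y = -40 and y = +40 mm hold the gauges.
- case: Fixed gauge case, dark base 180 (x) by 64 (y) by 10 mm. Origin: centre of its underside. At its x = -50 mm stands the tube: clear sleeve 32 mm diameter under a square aluminium head 36 by 36 mm, top 75 mm above the tray. From x = 4 to 88 mm a grey pedestal, 81.5 mm high, carries the keeper between two low rails (to 89.5 mm).
- mouth (a point): Centre of the tube's mouth, level with the flat top of the head (75 mm above the tray). The hole is 10.6 mm in diameter with a 2.5 mm chamfer; at least 60 mm deep, straight down. Axes as the case.
- keeper (a joint): Slide of the keeper along the case's -x, to the tube, in m: 0 retracted, 0.055 fully closed at its stop; stays where left (1.5 N friction). Starts at 0 to 0.015. The keeper is a flat 5 mm steel fork, 83 to 88 mm above the tray; its 20 mm slot passes round the handle, 2 mm over the top of a fully seated collar.
- keeper_tab (a point): Middle of the top edge of the keeper's upright black tab, 12 mm (x) by 18 mm (y), 26 mm high, 114 mm above the tray; moves with the keeper. 60 mm from the mouth's axis when closed, 115 mm when fully retracted. Axes as the case.
- wrench: Open-ended steel wrench, 150 mm long, lying on the tray along its x. Bystander. Origin: on the tray, under its middle.
- vblock: Steel V-block 50 x 50 x 30 mm. Bystander. Origin: centre of the underside.
- bolt: Black cap screw standing on its 18 mm head, 42 mm high. Bystander. Origin: centre of the underside.

How it is judged:
On the way, in this order (a step that is already met when the one before it is completed fails the run):
1. the slim gauge stands fully home in the tube (horizontal distance between slim_gauge and mouth below 0.004 m and z of slim_gauge in the frame of mouth between -0.004 and 0.002 m and angle between slim_gauge's own z axis and vertical below 0.08 rad), for 0.2 s.
2. the keeper is closed over the collar (value of joint keeper above 0.05 m), for 0.2 s.
At the end, for the whole second after the job is handed in: The slim gauge stands at rest and upright (within 0.08 rad) in the tube, its axis within 4 mm of the mouth's centre and the underside of its collar within 2 mm of the head's top, and the keeper is closed to within 5 mm of its stop (all of step 1 and linear speed of slim_gauge below 0.02 m/s and value of joint keeper above 0.05 m); the robot touches nothing.
It fails at once if the slim gauge is tipped or laid over (by more than 0.9 rad) (angle between slim_gauge's own z axis and vertical above 0.9 rad).
It fails at once if the slim gauge is dropped into the tube (faster than 0.4 m/s with its pin in the mouth) (horizontal distance between slim_gauge and mouth below 0.006 m and z of slim_gauge in the frame of mouth below 0.045 m and linear speed of slim_gauge above 0.4 m/s).
It fails at once if the stout gauge is moved by more than 15 mm (distance of stout_gauge from where it was at the start of the episode above 0.015 m).
It fails at once if the wrench, bolt or V-block is moved by more than 20 mm (distance of any of wrench, bolt, vblock from where it was at the start of the episode above 0.02 m).
It also fails if it takes over 58 s, if anything falls off the work surface, if the arm or the gripper's body presses on something with over 40 N, if the wrist force passes 120 N, or if a joint passes its speed limit or range.

ROBOT

A 6-joint arm with a two-finger parallel gripper is mounted at the origin on the work surface. World frame = base frame: x ahead of the robot, y to its left, z up, the work surface at z = 0. Lengths are in m, angles in rad, forces in N, time in s.
With the tool pointing down it reaches from about 0.35 to 0.95 m from the base axis. Payload 17.4 kg.
Tool frame: the origin (TCP) lies at the very end of the fingers, on their centre line; the grasp point (between the pads) lies 19 mm behind it; z points along the fingers, y is the line along which they close (so a half turn about z gives the same grasp; the last joint's range is limited). The gripper opens to 93 mm and grips with 3 to 60 N. Pads are 15 mm wide; open, the fingers measure 128 mm over their backs; the gripper's body (75 mm by 188 mm) begins 65 mm behind the grasp point.
Start: joints at [1.283, 0.116, 1.442, -0, 1.584, -0.038], TCP at [0.167, 0.654, 0.198] pointing down, gripper open.
Joint ranges: [-2.83, 2.83], [-0.83, 2.19], [0.07, 2.5], [-1.14, 4.28], [0.01, 3], [-2.97, 2.97]. Speed limits (rad/s): [1.89, 1.89, 2.22, 3.14, 3.14, 3.14].

INTERFACE

Orientations are given as [roll, pitch, yaw] about the fixed x, y, z axes, in that order (R = Rz(yaw) Ry(pitch) Rx(roll)).
In Python, from bench import sensors, imaging, arm gives the robot as it stands.
- The arm moves only by the tool apply_moves, never from a script. Its argument "targets" is a list of rows, each an object with "delta_pos": the shift along the tool's x, y, z each as a share of 10 cm, from -1 to 1, a list of three; "rot": the turn, a rotation vector about the tool's x, y, z each as a share of 30 degrees, from -1 to 1, a list of three; "gripper": the opening, from 0 (shut) to 1 (fully open). A call has 1 to 5 rows; each row shifts and turns the commanded pose from where the row before left it, along the tool's axes as they then stand; what a row does not reach is not made up. A row lasts 1/8 s, in which the tool goes at most 62.5 mm and 10.7 degrees, less where a joint would pass 70% of its speed; a pose out of reach is approached as far as the arm can. A call with a number of a shift or a turn outside -1 to 1 is refused whole. A call with a gripper value outside its range is refused whole. The fingers move at their own pace and stop on an object; the grip force is fixed at half the most. Time passes only in rows, so rows that do not move let the fingers close. It gives the time, the measured TCP pose, the force, the opening and the grip force at its end, in the units of the state.
- sensors.get_state(): the state, without advancing time (a new reading comes with each control period).
- imaging.camera(name): name is "side" or "top" or "wrist"; returns the picture (384x512x3 uint8, red, green, blue); there is no depth.
- imaging.camera_info(name): a dict with "camera_matrix" (3x3 intrinsics, pixels), "origin" and "orientation" of the camera in the world; the wrist camera has in their place "tool_from_camera" (4x4, takes a point from camera to tool coordinates, whose origin is the TCP and whose axes are the flange's). Camera axes: x right, y up, looking along -z (the intrinsics and any distortion apply to the point x, -y, -z); pixel columns grow to the right and rows downward; lengths in m; the calibration is good to about 2 mm. A picture is of the moment at which its call begins: read the wrist's pose just before it. camera_info takes no time and is no camera call.
- arm.finish_job(): hands the job in; it is judged then, once.
The state is a dict: "time": time; "joints": joint angles; "qd": joint speeds; "joint_torque": joint torques, N m; "position": TCP position; "eef_rot": TCP orientation; "wrist_force": force on the tool from outside, world axes, zero at the start; "ft_torque": the same for the moment, N m; "finger_gap": opening from 0.0 (shut) to 1.0 (fully open); "grasp_force": force on a finger pad.
Only numpy, scipy, OpenCV 4.12 (cv2) and the standard library are available. Lean on these libraries where they do the work, as an engineer would, in place of code of your own. Each camera call takes 0.05 s, during which the arm holds its last target. There are 200 camera calls.

## Working session

There is one attempt and no reset: what is moved stays moved. The work goes in short steps, Python scripts to look and compute and a tool call to move; the robot and the scene stay as the last step left them, time stands still between calls to the robot, and variables do not carry over. Pictures are saved under pics/ and viewed, at most 10 in all, crops included, and the job is handed in when it is done.

Besides the shell and the picture viewer there is one more tool, called after "Call:" by a JSON object that holds its "method" and its "body". apply_moves: Moves the arm, as the interface text tells. Its arguments: {"type":"object","properties":{"targets":{"type":"array","items":{"type":"object","properties":{"delta_pos":{"type":"array","items":{"type":"number","minimum":-1,"maximum":1}},"rot":{"type":"array","items":{"type":"number","minimum":-1,"maximum":1}},"gripper":{"type":"number"}}}}},"required":["targets"]}

```bash
mkdir -p pics; python3 - <<'E'
from bench import sensors, imaging, arm
import cv2, numpy as np
for n in ("side","top","wrist"):
    print(n,{k:np.round(v,4).tolist() for k,v in imaging.camera_info(n).items() if not isinstance(v,str)})
a=imaging.camera("top");b=imaging.camera("side");c=imaging.camera("wrist")
for n,i in zip("tsw",(a,b,c)): cv2.imwrite(f"pics/{n}0.png",i[:,:,::-1])
cv2.imwrite("pics/t0big.png",cv2.resize(a[:,:,::-1],(800,600),interpolation=cv2.INTER_CUBIC))
cv2.imwrite("pics/s0big.png",cv2.resize(b[:,:,::-1],(800,600),interpolation=cv2.INTER_CUBIC))
print(sensors.get_state())
E
```

```text
side {'camera_matrix': [[387.8041, 0.0, 257.4889], [0.0, 387.8041, 189.5113], [0.0, 0.0, 1.0]], 'origin': [0.2821, 0.4194, 0.5873], 'orientation': [0.8444, -0.0173, -2.4801]}
top {'camera_matrix': [[390.841, 0.0, 251.9015], [0.0, 390.841, 197.2889], [0.0, 0.0, 1.0]], 'origin': [0.5185, -0.0064, 0.9175], 'orientation': [0.0812, -0.027, -1.5487]}
wrist {'camera_matrix': [[326.4184, 0.0, 256.2447], [0.0, 326.4184, 188.6891], [0.0, 0.0, 1.0]], 'tool_from_camera': [[-0.0001, 0.962, 0.273, 0.0751], [1.0, 0.0001, 0.0, 0.0008], [0.0, 0.273, -0.962, -0.1855], [0.0, 0.0, 0.0, 1.0]]}
{'time': 0.15, 'joints': array([ 1.28320580e+00,  1.16415090e-01,  1.44213545e+00,  2.71275203e-05,
        1.58400962e+00, -3.78258357e-02]), 'qd': array([-1.35364246e-03, -1.51832849e-03, -2.48258288e-03, -6.09993914e-05,
        1.63556489e-03, -1.28517223e-03]), 'joint_torque': array([ 2.00495901e-04, -7.21754694e+01, -6.22957134e+01,  7.80030107e-02,
        2.26263731e-02, -9.07276763e-05]), 'position': array([0.16680838, 0.65387351, 0.19733361]), 'eef_rot': array([-3.14062687e+00, -6.36939489e-05,  2.89182828e+00]), 'wrist_force': array([0.30006475, 0.09872942, 0.93455834]), 'ft_torque': array([0.00697396, 0.02363933, 0.02514884]), 'grasp_force': 0.0, 'finger_gap': 1.0010224957814267}
```

View pics/t0big.png

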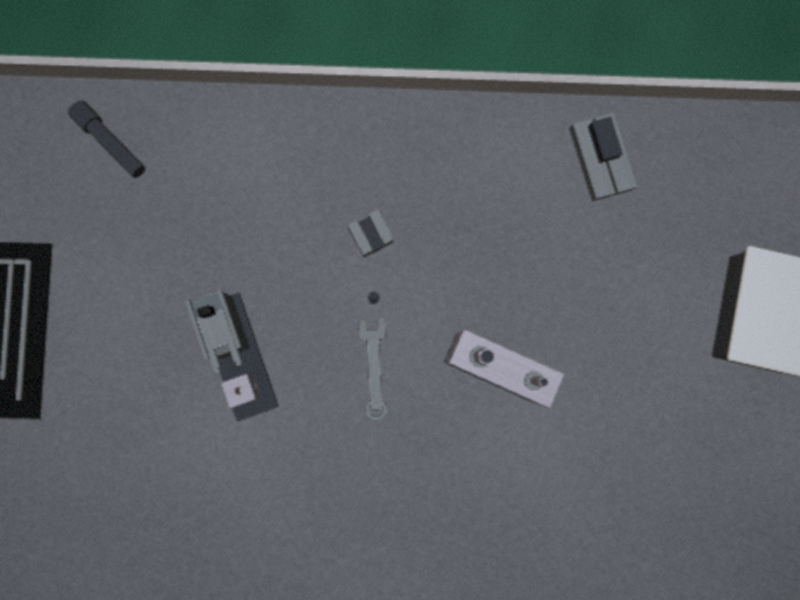

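View pics/s0big.png

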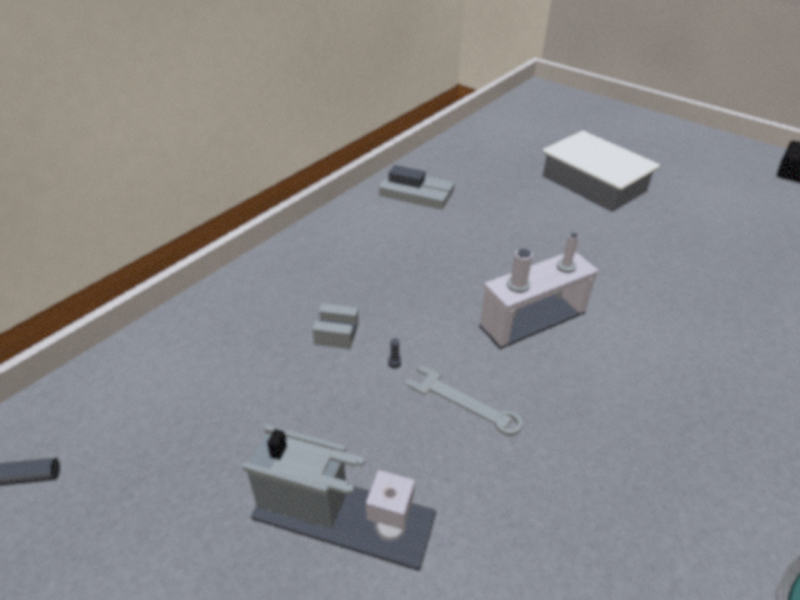

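Top view (800×600): the slim gauge's collar is at about (536,380) and its handle top at (543,381). The stout gauge is at (483,355), the mouth at (238,391) and the keeper tab at (206,312). Side view: slim handle top at (574,236), mouth at (390,493), tab top at (277,433).

```bash
cat > h.py <<'E'
import numpy as np, cv2
from scipy.spatial.transform import Rotation as Ro
from bench import sensors, imaging, arm
def cam(n,state=None):
    i=imaging.camera_info(n);K=np.array(i["camera_matrix"])
    if n=="wrist":
        T=np.array(i["tool_from_camera"]);s=state
        R=Ro.from_euler("xyz",s["eef_rot"]).as_matrix()
        return K,R@T[:3,:3],np.array(s["position"])+R@T[:3,3]
    return K,Ro.from_euler("xyz",i["orientation"]).as_matrix(),np.array(i["origin"])
def ray(c,uv):
    K,R,o=c; p=np.linalg.inv(K)@[uv[0],uv[1],1]; return o,R@(p*[1,-1,-1])
def atz(c,uv,z):
    o,d=ray(c,uv); return o+d*(z-o[2])/d[2]
def proj(c,P):
    K,R,o=c; q=(R.T@(np.array(P)-o))*[1,-1,-1]; q=K@q; return q[:2]/q[2]
E
python3 - <<'E'
from h import *
s=.64;t=cam("top");d=cam("side")
P={"hand":((543,381),(574,236),.132),"stout":((486,356),(523,253),.132),"mouth":((238,391),(390,493),.075),"tab":((206,310),(277,433),.114)}
for k,(a,b,z) in P.items(): print(k,atz(t,np.array(a)*s,z).round(4),atz(d,np.array(b)*s,z).round(4))
for p in ((464,332),(563,374),(551,407),(450,364)): print(atz(t,np.array(p)*s,.08).round(4))
for p in ((224,381),(249,375),(254,400),(230,406)): print(atz(t,np.array(p)*s,.075).round(4))
E
```

```text
hand [ 0.4936 -0.2206  0.132 ] [ 0.4908 -0.2205  0.132 ]
stout [ 0.5241 -0.1466  0.132 ] [ 0.524  -0.1473  0.132 ]
mouth [0.4695 0.1815 0.075 ] [0.4686 0.1841 0.075 ]
tab [0.5761 0.2189 0.114 ] [0.5757 0.2195 0.114 ]
[ 0.5567 -0.1252  0.08  ]
[ 0.5021 -0.2624  0.08  ]
[ 0.4569 -0.2459  0.08  ]
[ 0.5124 -0.1065  0.08  ]
[0.4826 0.201  0.075 ]
[0.4914 0.1675 0.075 ]
[0.4578 0.1594 0.075 ]
[0.4491 0.1914 0.075 ]
```

```bash
cat >> h.py <<'E'
def plan(tgt,yaw,n,z0=None,nrot=None):
    s=sensors.get_state();p=np.array(s["position"]);R=Ro.from_euler("xyz",s["eef_rot"])
    Rt=Ro.from_euler("xyz",[np.pi,0,yaw]); rv=(R.inv()*Rt).as_rotvec()
    print("dist",np.linalg.norm(tgt-p).round(4),"rotvec deg",np.degrees(rv).round(2), "pos",p.round(4))
    r=np.round(rv/n/np.radians(30),3)
    for k in range(n):
        d=np.round(R.inv().apply((tgt-p)/(n-k))/.1,3)
        print('{"delta_pos":%s,"rot":%s},'%(d.tolist(),r.tolist()))
        p=p+R.apply(d*.1); R=R*Ro.from_rotvec(r*np.radians(30))
    print("end",p.round(4),R.as_euler("xyz").round(4))
E
python3 -c "
from h import *
plan(np.array([.492,-.2205,.205]),1.155,18)"
```

```text
dist 0.9329 rotvec deg [-4.000e-02  5.000e-02  9.951e+01] pos [0.1668 0.6539 0.1973]
{"delta_pos":[-0.295, -0.426, -0.004],"rot":[-0.0, 0.0, 0.184]},
{"delta_pos":[-0.335, -0.396, -0.004],"rot":[-0.0, 0.0, 0.184]},
{"delta_pos":[-0.371, -0.362, -0.004],"rot":[-0.0, 0.0, 0.184]},
{"delta_pos":[-0.404, -0.324, -0.004],"rot":[-0.0, 0.0, 0.184]},
{"delta_pos":[-0.434, -0.284, -0.004],"rot":[-0.0, 0.0, 0.184]},
{"delta_pos":[-0.459, -0.241, -0.004],"rot":[-0.0, 0.0, 0.184]},
{"delta_pos":[-0.48, -0.196, -0.004],"rot":[-0.0, 0.0, 0.184]},
{"delta_pos":[-0.497, -0.148, -0.004],"rot":[-0.0, 0.0, 0.184]},
{"delta_pos":[-0.508, -0.1, -0.004],"rot":[-0.0, 0.0, 0.184]},
{"delta_pos":[-0.516, -0.051, -0.004],"rot":[-0.0, 0.0, 0.184]},
{"delta_pos":[-0.518, -0.001, -0.004],"rot":[-0.0, 0.0, 0.184]},
{"delta_pos":[-0.516, 0.049, -0.004],"rot":[-0.0, 0.0, 0.184]},
{"delta_pos":[-0.509, 0.099, -0.004],"rot":[-0.0, 0.0, 0.184]},
{"delta_pos":[-0.497, 0.147, -0.004],"rot":[-0.0, 0.0, 0.184]},
{"delta_pos":[-0.48, 0.194, -0.003],"rot":[-0.0, 0.0, 0.184]},
{"delta_pos":[-0.46, 0.239, -0.004],"rot":[-0.0, 0.0, 0.184]},
{"delta_pos":[-0.434, 0.283, -0.003],"rot":[-0.0, 0.0, 0.184]},
{"delta_pos":[-0.405, 0.323, -0.004],"rot":[-0.0, 0.0, 0.184]},
end [ 0.492  -0.2205  0.205 ] [3.1415e+00 1.0000e-03 1.1577e+00]
```

```bash
python3 -c "
from h import *
plan(np.array([.50,.19,.205]),1.95,11)"
```

```text
dist 0.5712 rotvec deg [-5.000e-02  2.000e-02  5.396e+01] pos [0.1668 0.6539 0.1973]
{"delta_pos":[-0.398, -0.334, -0.007],"rot":[-0.0, 0.0, 0.164]},
{"delta_pos":[-0.425, -0.298, -0.007],"rot":[-0.0, 0.0, 0.164]},
{"delta_pos":[-0.449, -0.261, -0.007],"rot":[-0.0, 0.0, 0.164]},
{"delta_pos":[-0.47, -0.221, -0.007],"rot":[-0.0, 0.0, 0.164]},
{"delta_pos":[-0.487, -0.18, -0.006],"rot":[-0.0, 0.0, 0.164]},
{"delta_pos":[-0.5, -0.138, -0.007],"rot":[-0.0, 0.0, 0.164]},
{"delta_pos":[-0.511, -0.095, -0.006],"rot":[-0.0, 0.0, 0.164]},
{"delta_pos":[-0.517, -0.05, -0.007],"rot":[-0.0, 0.0, 0.164]},
{"delta_pos":[-0.519, -0.006, -0.006],"rot":[-0.0, 0.0, 0.164]},
{"delta_pos":[-0.518, 0.038, -0.007],"rot":[-0.0, 0.0, 0.164]},
{"delta_pos":[-0.512, 0.083, -0.006],"rot":[-0.0, 0.0, 0.164]},
end [0.5   0.19  0.205] [-3.1410e+00  7.0000e-04  1.9473e+00]
```

Call:
{"method": "apply_moves", "body": {"targets": [{"delta_pos": [-0.4,-0.33,-0.01],"rot": [0,0,0.16],"gripper": 1},{"delta_pos": [-0.42,-0.3,-0.01],"rot": [0,0,0.16],"gripper": 1},{"delta_pos": [-0.45,-0.26,-0.01],"rot": [0,0,0.16],"gripper": 1},{"delta_pos": [-0.47,-0.22,-0.01],"rot": [0,0,0.16],"gripper": 1},{"delta_pos": [-0.49,-0.18,0],"rot": [0,0,0.16],"gripper": 1}]}}

```text
time: 0.78
position: [0.3202, 0.4427, 0.2019]
eef_rot: [3.141, 0.0, 2.47]
wrist_force: [0.7, 0.0, 0.4]
finger_gap: 0.998
grasp_force: 0.0
```

Call:
{"method": "apply_moves", "body": {"targets": [{"delta_pos": [-0.5,-0.14,-0.01],"rot": [0,0,0.16],"gripper": 1},{"delta_pos": [-0.51,-0.1,-0.01],"rot": [0,0,0.16],"gripper": 1},{"delta_pos": [-0.52,-0.05,-0.01],"rot": [0,0,0.17],"gripper": 1},{"delta_pos": [-0.52,0,0],"rot": [0,0,0.17],"gripper": 1},{"delta_pos": [-0.52,0.04,0],"rot": [0,0,0.17],"gripper": 1}]}}

```text
time: 1.4
position: [0.4745, 0.2329, 0.2049]
eef_rot: [3.141, 0.0, 2.035]
wrist_force: [-0.3, 0.4, 0.2]
finger_gap: 1.001
grasp_force: 0.0
```

Call:
{"method": "apply_moves", "body": {"targets": [{"delta_pos": [-0.51,0.08,0],"rot": [0,0,0.16],"gripper": 1},{"delta_pos": [0,0,0],"rot": [0,0,0],"gripper": 1},{"delta_pos": [0,0,0],"rot": [0,0,0],"gripper": 1}]}}

```text
time: 1.78
position: [0.5037, 0.1927, 0.2048]
eef_rot: [-3.141, -0.0, 1.955]
wrist_force: [-0.1, -0.0, 0.0]
finger_gap: 0.999
grasp_force: 0.0
```

```bash
python3 - <<'E'
from h import *
import pickle
s=sensors.get_state(); im=imaging.camera("wrist"); pickle.dump((s,im),open("m.pkl","wb"))
print(s["position"],s["eef_rot"],np.abs(s["qd"]).max())
cv2.imwrite("pics/w1.png",cv2.resize(im[:,:,::-1],(800,600),interpolation=cv2.INTER_CUBIC))
E
```

```text
[0.5036722  0.19268432 0.20476432] [-3.14119871e+00 -2.67141872e-04  1.95467715e+00] 0.02247772917635706
```

View pics/w1.png

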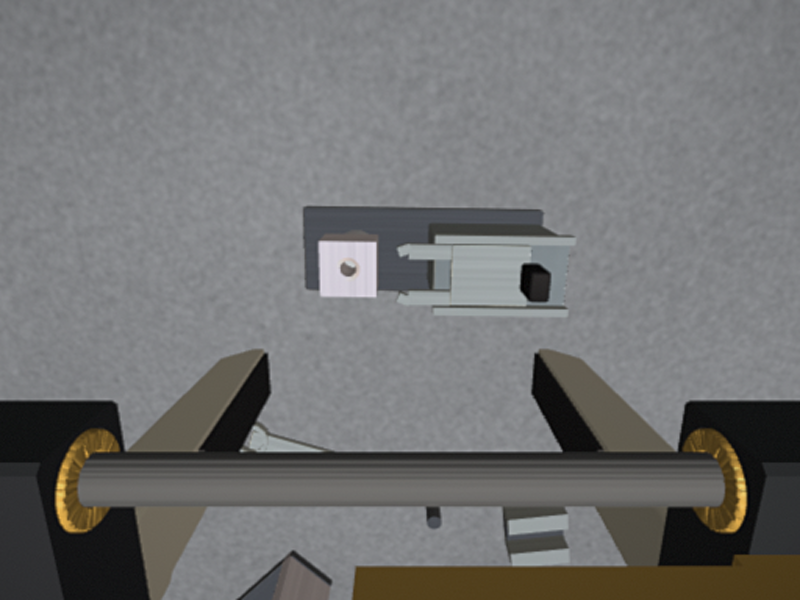

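Wrist view: head corners at (319,240), (377,240), (377,296) and (319,297), with the mouth at (348,268). The fork prongs point at the tube, and the black tab is at about (521–550, 263–302).

```bash
python3 - <<'E'
from h import *
import pickle
s,im=pickle.load(open("m.pkl","rb")); c=cam("wrist",s); k=.64
print("tcp px",proj(c,s["position"])/k)
q=[atz(c,np.array(p)*k,.075) for p in ((319,240),(377,240),(377,296),(319,297))]
print(np.array(q).round(4),np.mean(q,0)); print("mouth",atz(c,np.array((348,267.5))*k,.075))
e=(q[1]-q[0])+(q[2]-q[3]);print("yaw",np.degrees(np.arctan2(e[1],e[0])))
r0=atz(c,np.array((434,241))*k,.0895);r1=atz(c,np.array((575,238.))*k,.0895);e=r1-r0;print("railyaw",np.degrees(np.arctan2(e[1],e[0])))
r0=atz(c,np.array((304,207))*k,.01);r1=atz(c,np.array((543,210.))*k,.01);e=r1-r0;print("baseyaw",np.degrees(np.arctan2(e[1],e[0])))
print("tab",atz(c,np.array((540,284))*k,.114))
cv2.imwrite("pics/c1.png",cv2.resize(im[140:210,190:380,::-1],None,fx=4,fy=4,interpolation=cv2.INTER_CUBIC))
E
```

```text
tcp px [397.93191297 352.45693604]
[[0.4492 0.1946 0.075 ]
 [0.4828 0.2082 0.075 ]
 [0.4959 0.1743 0.075 ]
 [0.4616 0.1597 0.075 ]] [0.47237957 0.18420239 0.075     ]
mouth [0.47211373 0.18492471 0.075     ]
yaw 22.506375909862957
railyaw 23.21582549171928
baseyaw 21.272851473344204
tab [0.57553395 0.22599376 0.114     ]
```

View pics/c1.png

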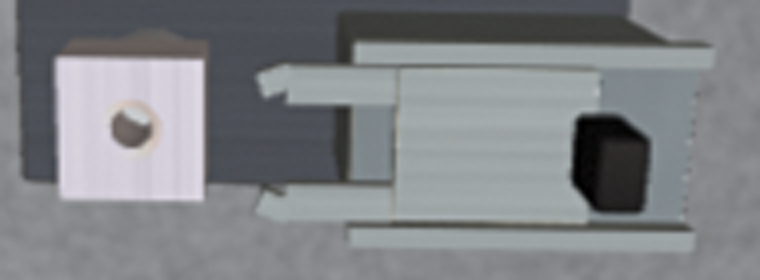

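The crop shows the tab's top face centred near native (345.6,184), the head centre near (222.3,171.6), and the mouth near (222.7,171.5).

```bash
python3 - <<'E'
from h import *
import pickle
s,im=pickle.load(open("m.pkl","rb")); c=cam("wrist",s); k=.64
m=atz(c,(222.5,171.5),.075);t=atz(c,(345.6,184),.114);e=t-m
print(m,t,np.hypot(*e[:2]),np.degrees(np.arctan2(e[1],e[0])))
tc=cam("top")
for a,b in (((238,293),(277,406)),):
    p,q=atz(tc,np.array(a)*k,.01),atz(tc,np.array(b)*k,.01);e=p-q;print(np.degrees(np.arctan2(e[1],e[0])),np.hypot(*e[:2]))
plan(np.array([.492,-.2205,.205]),1.155,9)
E
```

```text
[0.47201781 0.1845584  0.075     ] [0.57643324 0.2241704  0.114     ] 0.11167672451788106 20.77520442946542
21.1635735834411 0.1767991837348878
dist 0.4138 rotvec deg [-1.000e-02 -1.000e-02  4.587e+01] pos [0.5035 0.1931 0.2049]
{"delta_pos":[-0.421, -0.184, -0.0],"rot":[-0.0, -0.0, 0.17]},
{"delta_pos":[-0.436, -0.146, -0.0],"rot":[-0.0, -0.0, 0.17]},
{"delta_pos":[-0.447, -0.107, -0.0],"rot":[-0.0, -0.0, 0.17]},
{"delta_pos":[-0.455, -0.067, -0.0],"rot":[-0.0, -0.0, 0.17]},
{"delta_pos":[-0.459, -0.026, -0.0],"rot":[-0.0, -0.0, 0.17]},
{"delta_pos":[-0.46, 0.015, -0.0],"rot":[-0.0, -0.0, 0.17]},
{"delta_pos":[-0.456, 0.056, -0.001],"rot":[-0.0, -0.0, 0.17]},
{"delta_pos":[-0.45, 0.096, -0.0],"rot":[-0.0, -0.0, 0.17]},
{"delta_pos":[-0.439, 0.136, -0.001],"rot":[-0.0, -0.0, 0.17]},
end [ 0.492  -0.2205  0.205 ] [-3.1413 -0.      1.1544]
```

Call:
{"method": "apply_moves", "body": {"targets": [{"delta_pos": [-0.42,-0.18,0],"rot": [0,0,0.17],"gripper": 1},{"delta_pos": [-0.44,-0.15,0],"rot": [0,0,0.17],"gripper": 1},{"delta_pos": [-0.45,-0.11,0],"rot": [0,0,0.17],"gripper": 1},{"delta_pos": [-0.45,-0.07,0],"rot": [0,0,0.17],"gripper": 1},{"delta_pos": [-0.46,-0.03,0],"rot": [0,0,0.17],"gripper": 1}]}}

```text
time: 2.45
position: [0.496, -0.0376, 0.2051]
eef_rot: [3.141, -0.0, 1.509]
wrist_force: [0.4, 0.2, 0.8]
finger_gap: 1.001
grasp_force: 0.0
```

Call:
{"method": "apply_moves", "body": {"targets": [{"delta_pos": [-0.46,0.02,0],"rot": [0,0,0.17],"gripper": 1},{"delta_pos": [-0.46,0.06,0],"rot": [0,0,0.17],"gripper": 1},{"delta_pos": [-0.45,0.1,0],"rot": [0,0,0.17],"gripper": 1},{"delta_pos": [-0.44,0.14,0],"rot": [0,0,0.17],"gripper": 1},{"delta_pos": [0,0,0],"rot": [0,0,0],"gripper": 0.6}]}}

```text
time: 3.08
position: [0.4926, -0.2232, 0.2046]
eef_rot: [-3.141, 0.0, 1.152]
wrist_force: [-0.1, 1.0, 1.4]
finger_gap: 0.937
grasp_force: 0.0
```

```bash
python3 - <<'E'
from h import *
import pickle
s=sensors.get_state(); im=imaging.camera("wrist"); pickle.dump((s,im),open("g.pkl","wb"))
print(s["position"],s["eef_rot"],np.abs(s["qd"]).max(),s["finger_gap"])
c=cam("wrist",s); print(proj(c,[.492,-.2205,.132]),proj(c,[.492,-.2205,.086]))
cv2.imwrite("pics/w2.png",cv2.resize(im[100:300,100:367,::-1],None,fx=3,fy=3,interpolation=cv2.INTER_CUBIC))
E
```

```text
[ 0.4925891  -0.22317378  0.20461215] [-3.14101074e+00  1.32734618e-04  1.15156299e+00] 0.049723328028845694 0.9368658022985864
[253.67443229 190.16874734] [254.03199193 176.88897657]
```

View pics/w2.png

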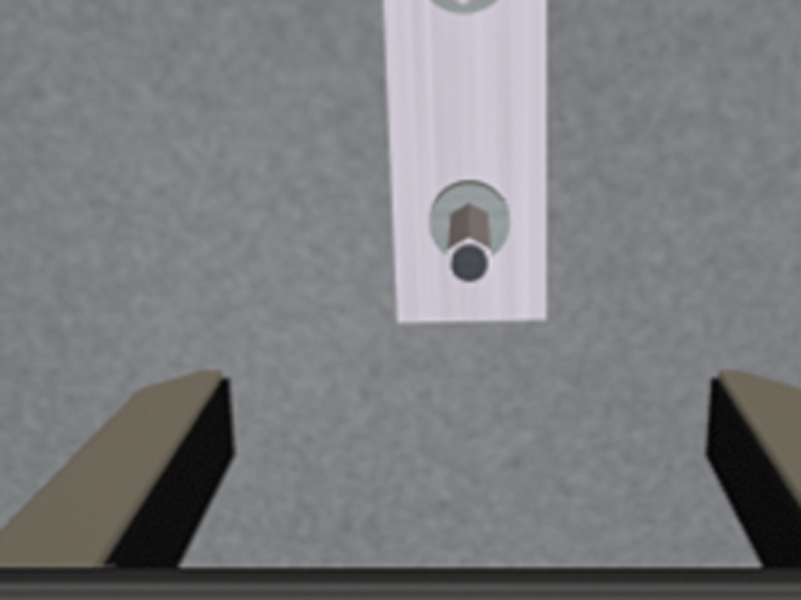

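The handle top is at native (256,186.7) and the collar centre at (256.3,173). The hex flats face left and right, along the closing line, so the yaw is right.

```bash
python3 - <<'E'
from h import *
import pickle
s,im=pickle.load(open("g.pkl","rb"));c=cam("wrist",s)
a=atz(c,(256,186.7),.132);b=atz(c,(256.3,173),.086);print(a,b)
R=Ro.from_euler("xyz",s["eef_rot"])
for x in (a,b): print("tool d",R.inv().apply(x-s["position"]).round(4))
E
```

```text
[ 0.4949537  -0.21857508  0.132     ] [ 0.495541   -0.21789477  0.086     ]
tool d [0.0052 0.0003 0.0726]
tool d [0.006  0.0006 0.1186]
```

Call:
{"method": "apply_moves", "body": {"targets": [{"delta_pos": [0.04,0,0.3],"rot": [0,0,0],"gripper": 0.6},{"delta_pos": [0,0,0.4],"rot": [0,0,0],"gripper": 0.5},{"delta_pos": [0,0,0.3],"rot": [0,0,0],"gripper": 0.5},{"delta_pos": [0,0,0.1],"rot": [0,0,0],"gripper": 0.4},{"delta_pos": [0,0,0],"rot": [0,0,0],"gripper": 0.3}]}}

```text
time: 3.75
position: [0.4946, -0.2176, 0.0954]
eef_rot: [3.142, -0.0, 1.155]
wrist_force: [0.0, -0.4, 0.0]
finger_gap: 0.36
grasp_force: 0.0
```

Call:
{"method": "apply_moves", "body": {"targets": [{"delta_pos": [0,0,0],"rot": [0,0,0],"gripper": 0},{"delta_pos": [0,0,0],"rot": [0,0,0],"gripper": 0},{"delta_pos": [0,0,0],"rot": [0,0,0],"gripper": 0},{"delta_pos": [0,0,0],"rot": [0,0,0],"gripper": 0},{"delta_pos": [0,0,0],"rot": [0,0,0],"gripper": 0}]}}

```text
time: 4.38
position: [0.4947, -0.2186, 0.0959]
eef_rot: [3.14, -0.0, 1.153]
wrist_force: [-1.0, 1.6, 7.0]
finger_gap: 0.122
grasp_force: 30.0
```

Call:
{"method": "apply_moves", "body": {"targets": [{"delta_pos": [0,0,-0.1],"rot": [0,0,0],"gripper": 0},{"delta_pos": [0,0,-0.3],"rot": [0,0,0],"gripper": 0},{"delta_pos": [0,0,-0.4],"rot": [0,0,0],"gripper": 0},{"delta_pos": [0,0,-0.4],"rot": [0,0,0],"gripper": 0},{"delta_pos": [0,0,0],"rot": [0,0,0],"gripper": 0}]}}

```text
time: 5.0
position: [0.4951, -0.2189, 0.2188]
eef_rot: [3.137, 0.0, 1.153]
wrist_force: [-1.1, -0.7, -1.4]
finger_gap: 0.124
grasp_force: 30.0
```

```bash
python3 - <<'E'
from h import *
plan(np.array([.470,.183,.214]),np.radians(21.3),10)
s=sensors.get_state();print(s["wrist_force"],s["finger_gap"],s["grasp_force"])
E
```

```text
dist 0.4028 rotvec deg [ 0.28 -0.1  44.78] pos [ 0.4951 -0.2189  0.2188]
{"delta_pos":[0.357, -0.186, 0.004],"rot":[0.001, -0.0, 0.149]},
{"delta_pos":[0.342, -0.213, 0.004],"rot":[0.001, -0.0, 0.149]},
{"delta_pos":[0.324, -0.239, 0.004],"rot":[0.001, -0.0, 0.149]},
{"delta_pos":[0.304, -0.264, 0.004],"rot":[0.001, -0.0, 0.149]},
{"delta_pos":[0.283, -0.287, 0.004],"rot":[0.001, -0.0, 0.149]},
{"delta_pos":[0.26, -0.308, 0.004],"rot":[0.001, -0.0, 0.149]},
{"delta_pos":[0.235, -0.327, 0.005],"rot":[0.001, -0.0, 0.149]},
{"delta_pos":[0.209, -0.344, 0.005],"rot":[0.001, -0.0, 0.149]},
{"delta_pos":[0.181, -0.36, 0.005],"rot":[0.001, -0.0, 0.149]},
{"delta_pos":[0.152, -0.372, 0.005],"rot":[0.001, -0.0, 0.149]},
end [0.47   0.1829 0.214 ] [-3.1406e+00 -1.4000e-03  3.7320e-01]
[-1.12202256 -0.6916554  -1.41209936] 0.12443306735964815 29.995538665680215
```

Call:
{"method": "apply_moves", "body": {"targets": [{"delta_pos": [0.36,-0.19,0],"rot": [0,0,0.15],"gripper": 0},{"delta_pos": [0.34,-0.21,0],"rot": [0,0,0.15],"gripper": 0},{"delta_pos": [0.32,-0.24,0],"rot": [0,0,0.15],"gripper": 0},{"delta_pos": [0.3,-0.26,0],"rot": [0,0,0.15],"gripper": 0},{"delta_pos": [0.28,-0.29,0],"rot": [0,0,0.15],"gripper": 0}]}}

```text
time: 5.62
position: [0.4806, -0.017, 0.2143]
eef_rot: [-3.141, 0.001, 0.758]
wrist_force: [-0.0, 0.1, -0.8]
finger_gap: 0.127
grasp_force: 30.0
```

Call:
{"method": "apply_moves", "body": {"targets": [{"delta_pos": [0.26,-0.31,0],"rot": [0,0,0.15],"gripper": 0},{"delta_pos": [0.24,-0.33,0],"rot": [0,0,0.15],"gripper": 0},{"delta_pos": [0.21,-0.34,0],"rot": [0,0,0.15],"gripper": 0},{"delta_pos": [0.18,-0.36,0],"rot": [0,0,0.15],"gripper": 0},{"delta_pos": [0.15,-0.37,0],"rot": [0,0,0.15],"gripper": 0}]}}

```text
time: 6.25
position: [0.469, 0.1841, 0.2143]
eef_rot: [3.142, 0.001, 0.365]
wrist_force: [1.3, -1.1, -0.9]
finger_gap: 0.126
grasp_force: 30.0
```

Call:
{"method": "apply_moves", "body": {"targets": [{"delta_pos": [0,0,0.3],"rot": [0,0,0],"gripper": 0},{"delta_pos": [0,0,0.2],"rot": [0,0,0],"gripper": 0},{"delta_pos": [0,0,0],"rot": [0,0,0],"gripper": 0},{"delta_pos": [0,0,0],"rot": [0,0,0],"gripper": 0}]}}

```text
time: 6.75
position: [0.4698, 0.1825, 0.1658]
eef_rot: [3.142, -0.001, 0.367]
wrist_force: [-0.3, -0.5, -1.5]
finger_gap: 0.124
grasp_force: 30.0
```

```bash
python3 - <<'E'
from h import *
import pickle
s=sensors.get_state(); im=imaging.camera("wrist");sd=imaging.camera("side");tp=imaging.camera("top"); pickle.dump((s,im,sd,tp),open("p.pkl","wb"))
print(s["position"],s["eef_rot"],np.abs(s["qd"]).max(),s["finger_gap"],s["wrist_force"])
c=cam("wrist",s);d=cam("side"); m=[.471,.184,.075]
print(proj(c,m),proj(c,s["position"]-[0,0,.069]),proj(d,m))
u,v=proj(d,m).astype(int); u0,v0=proj(c,m).astype(int)
A=cv2.resize(im[v0-60:v0+90,u0-60:u0+60,::-1],(400,500),interpolation=cv2.INTER_CUBIC)
B=cv2.resize(sd[v-100:v+50,u-60:u+60,::-1],(400,500),interpolation=cv2.INTER_CUBIC)
print(u,v,u0,v0); cv2.imwrite("pics/p1.png",np.hstack([A,B]))
E
```

```text
[0.46983073 0.18249343 0.16577249] [ 3.14150909e+00 -7.41876543e-04  3.67311188e-01] 0.009610642175475723 0.12353683864962747 [-0.29917755 -0.45800595 -1.48787608]
[255.38991539 185.30438131] [256.54929218 194.22203247] [248.34596354 314.55288599]
248 314 255 185
```

View pics/p1.png

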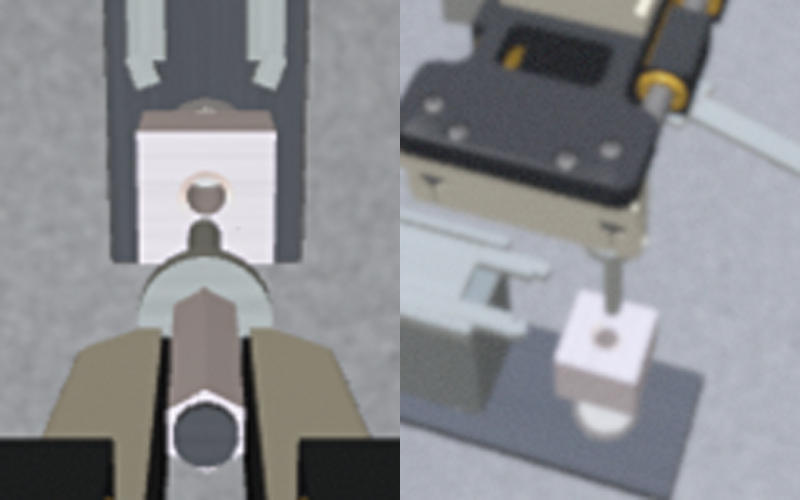

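Left (wrist crop): mouth centre at (206,192), pin foot's far edge at (204,220). Right (side crop): mouth at (205,338), pin foot bottom at about (213,309), hanging upright above the mouth.

```bash
python3 - <<'E'
from h import *
import pickle
s,im,sd,tp=pickle.load(open("p.pkl","rb"));c=cam("wrist",s);d=cam("side")
R=Ro.from_euler("xyz",s["eef_rot"]);p=s["position"]
f=lambda a,o:(a[0]/3.3333+o[0]-.35,a[1]/3.3333+o[1]-.35)
fz=p[2]-.0705
W=lambda P:R.inv().apply(P-p).round(4)
print("wrist mouth",W(atz(c,f((206,192.5),(195,125)),.075)),"foot edge",W(atz(c,f((204,220),(195,125)),fz)),"collar edge far, expect x+.013",W(atz(c,f((206,252),(195,125)),fz+.061)),"top",W(atz(c,f((206,435),(195,125)),fz+.107)))
print("side mouth",W(atz(d,f((205,338),(188,214)),.075)),"foot",W(atz(d,f((213,309),(188,214)),fz)))
E
```

```text
wrist mouth [ 0.0042 -0.0001  0.0908] foot edge [ 0.0025 -0.0006  0.0705] collar edge far, expect x+.013 [ 0.0139 -0.0001  0.0095] top [-0.0003 -0.0002 -0.0365]
side mouth [ 0.0002 -0.0014  0.0908] foot [-0.0024  0.0013  0.0705]
```

Call:
{"method": "apply_moves", "body": {"targets": [{"delta_pos": [0.04,-0.005,0],"rot": [0,0,0],"gripper": 0},{"delta_pos": [0,0,0.08],"rot": [0,0,0],"gripper": 0},{"delta_pos": [0,0,0.08],"rot": [0,0,0],"gripper": 0},{"delta_pos": [0,0,0],"rot": [0,0,0],"gripper": 0},{"delta_pos": [0,0,0],"rot": [0,0,0],"gripper": 0}]}}

```text
time: 7.52
position: [0.473, 0.1847, 0.149]
eef_rot: [3.142, 0.0, 0.368]
wrist_force: [-0.3, 0.3, -0.6]
finger_gap: 0.125
grasp_force: 30.0
```

```bash
python3 - <<'E'
from h import *
import pickle
s=sensors.get_state(); im=imaging.camera("wrist");sd=imaging.camera("side"); pickle.dump((s,im,sd),open("p2.pkl","wb"))
print(s["position"],s["wrist_force"])
c=cam("wrist",s);d=cam("side"); m=[.4735,.185,.075]
u,v=proj(d,m).astype(int); u0,v0=proj(c,m).astype(int)
A=cv2.resize(im[v0-30:v0+30,u0-25:u0+25,::-1],(400,480),interpolation=cv2.INTER_CUBIC)
B=cv2.resize(sd[v-30:v+30,u-25:u+25,::-1],(400,480),interpolation=cv2.INTER_CUBIC)
print(u,v,u0,v0); cv2.imwrite("pics/p2.png",np.hstack([A,B]))
E
```

```text
[0.47303311 0.1847466  0.14896045] [-0.34631768  0.28910873 -0.62203482]
246 314 256 191
```

View pics/p2.png

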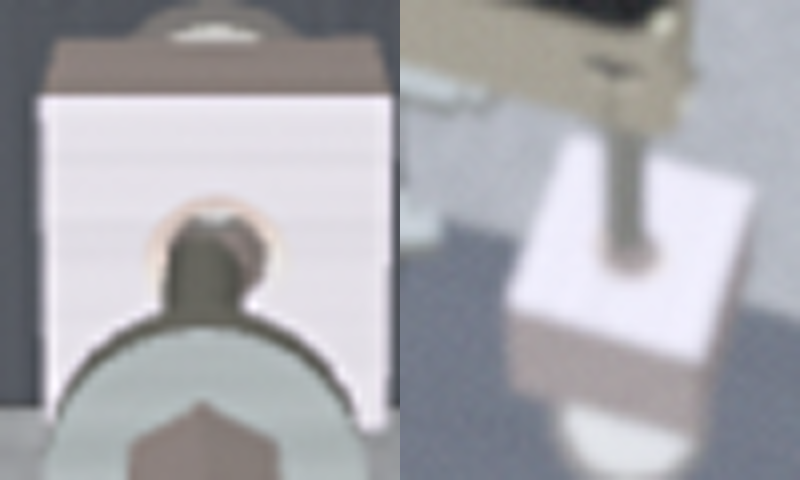

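Pin foot sits in the mouth's upper edge: pin at x≈203 against the hole centre at 216, so about 1.5 mm off along tool y. The side view agrees.

Call:
{"method": "apply_moves", "body": {"targets": [{"delta_pos": [0,0.013,0],"rot": [0,0,0],"gripper": 0},{"delta_pos": [0,0,0.04],"rot": [0,0,0],"gripper": 0},{"delta_pos": [0,0,0.04],"rot": [0,0,0],"gripper": 0},{"delta_pos": [0,0,0.04],"rot": [0,0,0],"gripper": 0},{"delta_pos": [0,0,0],"rot": [0,0,0],"gripper": 0}]}}

```text
time: 8.25
position: [0.4733, 0.1835, 0.1365]
eef_rot: [-3.142, 0.001, 0.368]
wrist_force: [0.3, 0.5, 0.0]
finger_gap: 0.123
grasp_force: 30.0
```

Call:
{"method": "apply_moves", "body": {"targets": [{"delta_pos": [0,0,0.09],"rot": [0,0,0],"gripper": 0},{"delta_pos": [0,0,0.09],"rot": [0,0,0],"gripper": 0},{"delta_pos": [0,0,0.09],"rot": [0,0,0],"gripper": 0},{"delta_pos": [0,0,0.09],"rot": [0,0,0],"gripper": 0},{"delta_pos": [0,0,0],"rot": [0,0,0],"gripper": 0}]}}

```text
time: 8.88
position: [0.4732, 0.1834, 0.1]
eef_rot: [-3.142, 0.001, 0.368]
wrist_force: [-0.2, -0.1, -0.6]
finger_gap: 0.122
grasp_force: 30.0
```

Call:
{"method": "apply_moves", "body": {"targets": [{"delta_pos": [0,0,0.04],"rot": [0,0,0],"gripper": 0},{"delta_pos": [0,0,0.03],"rot": [0,0,0],"gripper": 0},{"delta_pos": [0,0,0.02],"rot": [0,0,0],"gripper": 0},{"delta_pos": [0,0,0],"rot": [0,0,0],"gripper": 0},{"delta_pos": [0,0,0],"rot": [0,0,0],"gripper": 0}]}}

```text
time: 9.5
position: [0.4736, 0.1836, 0.0921]
eef_rot: [3.142, -0.0, 0.368]
wrist_force: [0.2, -0.4, -0.5]
finger_gap: 0.12
grasp_force: 30.0
```

Call:
{"method": "apply_moves", "body": {"targets": [{"delta_pos": [0,0,0.01],"rot": [0,0,0],"gripper": 0},{"delta_pos": [0,0,0.005],"rot": [0,0,0],"gripper": 0},{"delta_pos": [0,0,0],"rot": [0,0,0],"gripper": 0}]}}

```text
time: 9.88
position: [0.4737, 0.1837, 0.091]
eef_rot: [-3.142, -0.001, 0.368]
wrist_force: [-1.7, 1.0, 5.0]
finger_gap: 0.125
grasp_force: 30.0
```

Call:
{"method": "apply_moves", "body": {"targets": [{"delta_pos": [0,0,0],"rot": [0,0,0],"gripper": 0.2},{"delta_pos": [0,0,0],"rot": [0,0,0],"gripper": 0.4},{"delta_pos": [0,0,0],"rot": [0,0,0],"gripper": 0.4},{"delta_pos": [0,0,0],"rot": [0,0,0],"gripper": 0.4}]}}

```text
time: 10.38
position: [0.4735, 0.1836, 0.0904]
eef_rot: [-3.142, 0.0, 0.368]
wrist_force: [0.1, -0.9, -0.5]
finger_gap: 0.399
grasp_force: 0.0
```

Call:
{"method": "apply_moves", "body": {"targets": [{"delta_pos": [0,0,-0.2],"rot": [0,0,0],"gripper": 0.4},{"delta_pos": [0,0,-0.4],"rot": [0,0,0],"gripper": 0.4},{"delta_pos": [0,0,-0.4],"rot": [0,0,0],"gripper": 0.4},{"delta_pos": [0,0,0],"rot": [0,0,0],"gripper": 0.1},{"delta_pos": [0,0,0],"rot": [0,0,0],"gripper": 0}]}}

```text
time: 11.0
position: [0.4734, 0.1835, 0.1907]
eef_rot: [3.142, -0.0, 0.368]
wrist_force: [-0.5, 0.0, -0.7]
finger_gap: 0.234
grasp_force: 0.0
```

```bash
python3 - <<'E'
from h import *
import pickle
s=sensors.get_state(); im=imaging.camera("wrist");sd=imaging.camera("side"); pickle.dump((s,im,sd),open("p3.pkl","wb"))
print(s["position"],s["finger_gap"],s["wrist_force"])
A=cv2.resize(im[60:260,170:340,::-1],(450,530),interpolation=cv2.INTER_CUBIC)
B=cv2.resize(sd[240:372,150:235+64,::-1],(350,310),interpolation=cv2.INTER_CUBIC)
B=np.vstack([B,np.zeros((220,350,3),np.uint8)])
cv2.imwrite("pics/p3.png",np.hstack([A,B]))
E
```

```text
[0.47344147 0.18353388 0.19069586] 0.23367718732725146 [-4.90534394e-01  1.06163969e-04 -6.72809389e-01]
```

View pics/p3.png

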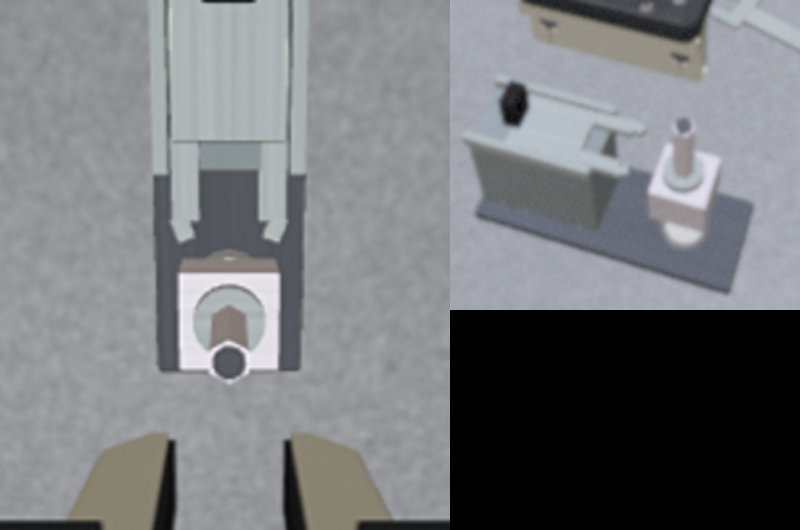

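The gauge is seated upright with its collar on the head, and the fork is in line with it. Next is the keeper.

Call:
{"method": "apply_moves", "body": {"targets": [{"delta_pos": [0.5,0,0],"rot": [0,0,0],"gripper": 0},{"delta_pos": [0.5,0,0],"rot": [0,0,0],"gripper": 0},{"delta_pos": [0.5,0,0],"rot": [0,0,0],"gripper": 0},{"delta_pos": [0,0,0.4],"rot": [0,0,0],"gripper": 0},{"delta_pos": [0,0,0.4],"rot": [0,0,0],"gripper": 0}]}}

```text
time: 11.72
position: [0.6134, 0.2376, 0.108]
eef_rot: [-3.142, 0.002, 0.368]
wrist_force: [-0.7, -0.0, -1.5]
finger_gap: 0.009
grasp_force: 0.0
```

Call:
{"method": "apply_moves", "body": {"targets": [{"delta_pos": [0,0,0.13],"rot": [0,0,0],"gripper": 0},{"delta_pos": [0,0,0],"rot": [0,0,0],"gripper": 0},{"delta_pos": [-0.1,0,0],"rot": [0,0,0],"gripper": 0},{"delta_pos": [-0.1,0,0],"rot": [0,0,0],"gripper": 0},{"delta_pos": [0,0,0],"rot": [0,0,0],"gripper": 0}]}}

```text
time: 12.35
position: [0.5944, 0.2301, 0.0986]
eef_rot: [3.142, -0.001, 0.368]
wrist_force: [-0.3, -0.5, 0.2]
finger_gap: 0.007
grasp_force: 0.0
```

Call:
{"method": "apply_moves", "body": {"targets": [{"delta_pos": [-0.1,0,0],"rot": [0,0,0],"gripper": 0},{"delta_pos": [-0.1,0,0],"rot": [0,0,0],"gripper": 0},{"delta_pos": [-0.1,0,0],"rot": [0,0,0],"gripper": 0},{"delta_pos": [-0.1,0,0],"rot": [0,0,0],"gripper": 0},{"delta_pos": [-0.1,0,0],"rot": [0,0,0],"gripper": 0}]}}

```text
time: 12.98
position: [0.5475, 0.2121, 0.0975]
eef_rot: [3.142, -0.0, 0.368]
wrist_force: [0.2, 0.2, 0.2]
finger_gap: 0.008
grasp_force: 0.0
```

```bash
python3 - <<'E'
from h import *
s=sensors.get_state(); im=imaging.camera("wrist");sd=imaging.camera("side")
p=np.array(s["position"]);R=Ro.from_euler("xyz",s["eef_rot"])
print(p,s["wrist_force"],R.inv().apply(p-[.4735,.1836,p[2]]))
A=cv2.resize(im[60:260,170:340,::-1],(450,530),interpolation=cv2.INTER_CUBIC)
B=cv2.resize(sd[240:372,150:299,::-1],(350,310),interpolation=cv2.INTER_CUBIC)
B=np.vstack([B,np.zeros((220,350,3),np.uint8)])
cv2.imwrite("pics/p4.png",np.hstack([A,B]))
E
```

```text
[0.54749453 0.21206404 0.09748112] [0.24763103 0.24833348 0.20656985] [7.92804392e-02 6.33344982e-05 2.88161188e-06]
```

View pics/p4.png

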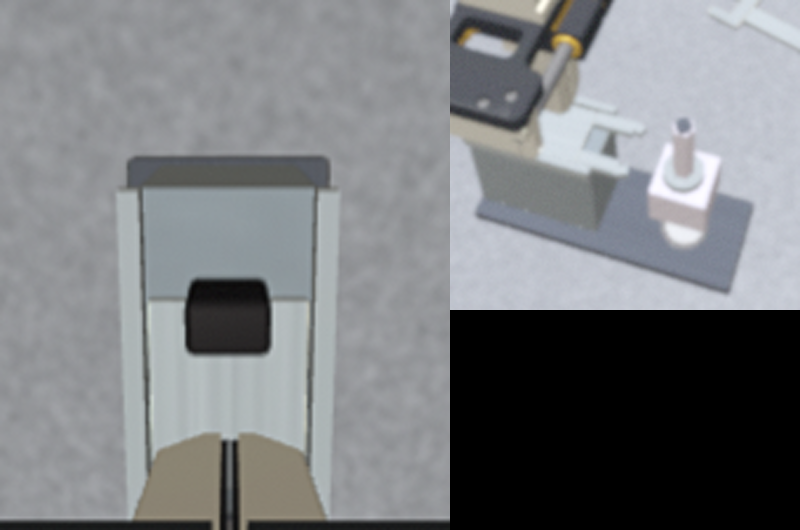

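```bash
python3 - <<'E'
from h import *
s=sensors.get_state();c=cam("wrist",s)
p=np.array(s["position"]);R=Ro.from_euler("xyz",s["eef_rot"])
f=lambda u,v:(170+u/2.647-.3,60+v/2.65-.3)
for n,uv,z in (("tabtop hi",(228,308),.114),("tabtop lo",(228,352),.114),("tab base?",(228,280),.114),("rail end",(228,187),.0815),("plate end",(228,299),.088)):
    P=atz(c,f(*uv),z); print(n,R.inv().apply(P-[.4735,.1836,P[2]]).round(4)[:2], R.inv().apply(P-p).round(4)[:2])
print(proj(c,p))
E
```

```text
tabtop hi [ 0.115  -0.0004] [ 0.0358 -0.0005]
tabtop lo [ 0.1058 -0.0004] [ 0.0266 -0.0005]
tab base? [ 0.1207 -0.0004] [ 0.0415 -0.0005]
rail end [ 0.1359 -0.0004] [ 0.0566 -0.0005]
plate end [ 0.1109 -0.0005] [ 0.0317 -0.0005]
[256.70729005 226.69779239]
```

The picture shows the tab still at about 110 mm from the mouth, ahead of the fingers, so the push went past without moving the keeper. I'll grip the tab instead: the closing gap will show whether I have it.

Call:
{"method": "apply_moves", "body": {"targets": [{"delta_pos": [-0.1,0,0],"rot": [0,0,0],"gripper": 0},{"delta_pos": [0,0,-0.4],"rot": [0,0,0],"gripper": 0.5},{"delta_pos": [0,0,-0.4],"rot": [0,0,0],"gripper": 0.5},{"delta_pos": [0.1,0,0],"rot": [0,0,0],"gripper": 0.5},{"delta_pos": [0,0,0],"rot": [0,0,0],"gripper": 0.5}]}}

```text
time: 13.7
position: [0.5481, 0.2123, 0.1765]
eef_rot: [-3.142, 0.001, 0.368]
wrist_force: [-0.1, -0.3, -0.7]
finger_gap: 0.387
grasp_force: 0.0
```

```bash
cat >> h.py <<'E'
def tab():
    s=sensors.get_state();c=cam("wrist",s);im=imaging.camera("wrist");R=Ro.from_euler("xyz",s["eef_rot"]);p=np.array(s["position"])
    m=(im.max(2)<45).astype(np.uint8);n,l,st,ce=cv2.connectedComponentsWithStats(m)
    for i in range(1,n):
        if 60<st[i,4]<3000:
            P=atz(c,ce[i],.107); print(st[i],ce[i].round(1),"tool",R.inv().apply(P-p).round(4),"from mouth",R.inv().apply(P-[.4735,.1836,P[2]]).round(4)[:2])
    print(p.round(4),s["finger_gap"],s["wrist_force"].round(2)); return im
E
python3 -c "
from h import *
im=tab();cv2.imwrite('pics/q.png',im[:,:,::-1])"
```

```text
[   0    0   27  154 2121] [ 8.5 51.6] tool [ 0.1078 -0.1798  0.0694] from mouth [ 0.1877 -0.1798]
[245 147  22  18 273] [256.3 155.6] tool [ 0.0317 -0.0002  0.0694] from mouth [ 1.116e-01 -1.000e-04]
[446 181  21  14 118] [454.9 187.1] tool [0.0058 0.1608 0.0694] from mouth [0.0857 0.1608]
[205 227  19  64 522] [216.1 263.5] tool [-0.063  -0.0351  0.0695] from mouth [ 0.0169 -0.0351]
[289 227  20  64 516] [296.4 263.9] tool [-0.0633  0.0346  0.0695] from mouth [0.0166 0.0346]
[485 259  27  23  99] [498.1 270. ] tool [-0.0694  0.2109  0.0695] from mouth [0.0105 0.211 ]
[0.5481 0.2123 0.1765] 0.38691725727223664 [-0.09 -0.27 -0.69]
```

Call:
{"method": "apply_moves", "body": {"targets": [{"delta_pos": [0.31,0,0],"rot": [0,0,0],"gripper": 0.5},{"delta_pos": [0,0,0],"rot": [0,0,0],"gripper": 0.5},{"delta_pos": [0,0,0.3],"rot": [0,0,0],"gripper": 0.5},{"delta_pos": [0,0,0.3],"rot": [0,0,0],"gripper": 0.5},{"delta_pos": [0,0,0.2],"rot": [0,0,0],"gripper": 0.5}]}}

```text
time: 14.38
position: [0.5759, 0.223, 0.0952]
eef_rot: [-3.142, 0.002, 0.368]
wrist_force: [0.1, -0.3, 0.5]
finger_gap: 0.501
grasp_force: 0.0
```

Call:
{"method": "apply_moves", "body": {"targets": [{"delta_pos": [0,0,0],"rot": [0,0,0],"gripper": 0},{"delta_pos": [0,0,0],"rot": [0,0,0],"gripper": 0},{"delta_pos": [0,0,0],"rot": [0,0,0],"gripper": 0},{"delta_pos": [0,0,0],"rot": [0,0,0],"gripper": 0}]}}

```text
time: 14.88
position: [0.5773, 0.2236, 0.0982]
eef_rot: [3.142, -0.001, 0.368]
wrist_force: [-0.5, -0.3, -0.1]
finger_gap: 0.12
grasp_force: 0.0
```

Call:
{"method": "apply_moves", "body": {"targets": [{"delta_pos": [0,0,0],"rot": [0,0,0],"gripper": 0},{"delta_pos": [0,0,0],"rot": [0,0,0],"gripper": 0},{"delta_pos": [0,0,0],"rot": [0,0,0],"gripper": 0}]}}

```text
time: 15.25
position: [0.5771, 0.2235, 0.0974]
eef_rot: [3.142, 0.0, 0.368]
wrist_force: [-0.9, 0.2, -0.3]
finger_gap: 0.008
grasp_force: 0.0
```

```bash
python3 - <<'E'
from h import *
im=tab(); sd=imaging.camera("side");tp=imaging.camera("top")
u,v=proj(cam("side"),[.576,.224,.12]).astype(int)
A=cv2.resize(im[80:280,170:340,::-1],(400,470),interpolation=cv2.INTER_CUBIC)
B=cv2.resize(sd[v-75:v+75,u-64:u+64,::-1],(400,470),interpolation=cv2.INTER_CUBIC)
cv2.imwrite("pics/p5.png",np.hstack([A,B]))
E
```

```text
[242 214  28  74 509] [255.9 234.7] tool [-0.0011 -0.0005 -0.0096] from mouth [ 0.1099 -0.0004]
[479 228  10  15  72] [482.6 235.2] tool [-0.0014  0.1318 -0.0096] from mouth [0.1096 0.1319]
[489 236  23  20 181] [500.7 245.4] tool [-0.0079  0.1437 -0.0096] from mouth [0.103  0.1438]
[  0 290  83   1  83] [ 41. 290.] tool [-0.0377 -0.1324 -0.0096] from mouth [ 0.0732 -0.1323]
[435 290  77   1  77] [473. 290.] tool [-0.0379  0.1328 -0.0096] from mouth [0.0731 0.1328]
[0.5771 0.2235 0.0974] 0.008007618995312651 [-0.88  0.18 -0.35]
```

View pics/p5.png

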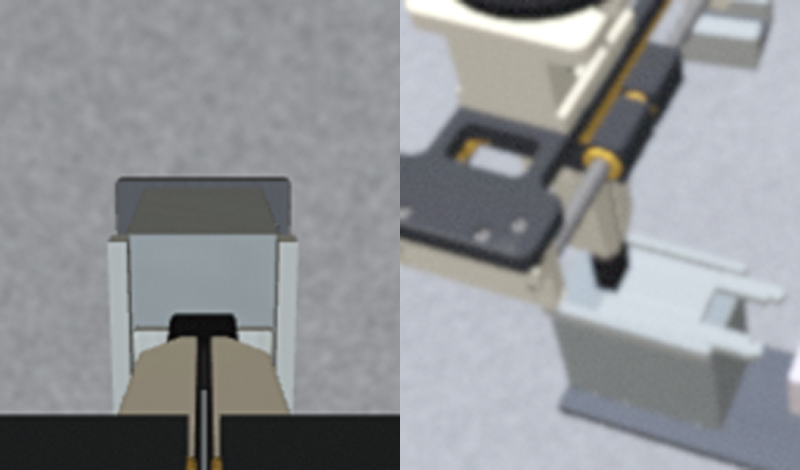

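The left crop shows the closed fingertips inside the black tab, and the side crop agrees. The gap shut to 0.008 with no force, so the tab offers the fingers no contact in this simulation. I'll push the keeper's steel plate on its rear edge instead (83–88 mm high), with the hand turned 90° so it fits between the rails.

Call:
{"method": "apply_moves", "body": {"targets": [{"delta_pos": [0,0,-0.3],"rot": [0,0,0],"gripper": 0},{"delta_pos": [0,0,-0.3],"rot": [0,0,0],"gripper": 0},{"delta_pos": [0.4,0,0],"rot": [0,0,0],"gripper": 0},{"delta_pos": [0,0,0],"rot": [0,0,-0.33],"gripper": 0},{"delta_pos": [0,0,0],"rot": [0,0,-0.33],"gripper": 0}]}}

```text
time: 16.02
position: [0.6146, 0.238, 0.1571]
eef_rot: [-3.141, 0.001, 0.719]
wrist_force: [0.5, -0.4, 0.1]
finger_gap: 0.005
grasp_force: 0.0
```

Call:
{"method": "apply_moves", "body": {"targets": [{"delta_pos": [0,0,0],"rot": [0,0,-0.33],"gripper": 0},{"delta_pos": [0,0,0],"rot": [0,0,-0.33],"gripper": 0},{"delta_pos": [0,0,0],"rot": [0,0,-0.33],"gripper": 0},{"delta_pos": [0,0,0],"rot": [0,0,-0.33],"gripper": 0},{"delta_pos": [0,0,0],"rot": [0,0,-0.33],"gripper": 0}]}}

```text
time: 16.65
position: [0.6144, 0.2379, 0.1574]
eef_rot: [-3.142, 0.0, 1.583]
wrist_force: [0.0, -0.6, 0.4]
finger_gap: 0.006
grasp_force: 0.0
```

Call:
{"method": "apply_moves", "body": {"targets": [{"delta_pos": [0,0,0],"rot": [0,0,-0.33],"gripper": 0},{"delta_pos": [0,0,0],"rot": [0,0,-0.33],"gripper": 0},{"delta_pos": [0,0,0],"rot": [0,0,0],"gripper": 0}]}}

```text
time: 17.02
position: [0.6144, 0.2379, 0.1574]
eef_rot: [-3.141, 0.0, 1.922]
wrist_force: [0.4, -0.3, 0.2]
finger_gap: 0.001
grasp_force: 0.0
```

```bash
python3 - <<'E'
from h import *
s=sensors.get_state();a=np.radians(21.1)
def rep(x):
    d=np.array(s["position"])[:2]-x; print("case x,y",d@[np.cos(a),np.sin(a)],d@[-np.sin(a),np.cos(a)])
rep([.4735,.1836]); print(s["position"],s["eef_rot"])
E
```

```text
case x,y 0.15098339557730175 -9.101689736355084e-05
[0.61439326 0.23786863 0.15739739] [-3.14149606e+00  6.72137419e-06  1.92220402e+00]
```

Call:
{"method": "apply_moves", "body": {"targets": [{"delta_pos": [0,0,0.3],"rot": [0,0,-0.03],"gripper": 0},{"delta_pos": [0,0,0.3],"rot": [0,0,0],"gripper": 0},{"delta_pos": [0,0,0.1],"rot": [0,0,0],"gripper": 0},{"delta_pos": [0,0,0.025],"rot": [0,0,0],"gripper": 0},{"delta_pos": [0,0,0],"rot": [0,0,0],"gripper": 0}]}}

```text
time: 17.65
position: [0.6148, 0.238, 0.0861]
eef_rot: [3.14, 0.0, 1.938]
wrist_force: [0.0, -0.2, 0.3]
finger_gap: 0.006
grasp_force: 0.0
```

Call:
{"method": "apply_moves", "body": {"targets": [{"delta_pos": [0,-0.08,0],"rot": [0,0,0],"gripper": 0},{"delta_pos": [0,-0.08,0],"rot": [0,0,0],"gripper": 0},{"delta_pos": [0,-0.08,0],"rot": [0,0,0],"gripper": 0},{"delta_pos": [0,-0.08,0],"rot": [0,0,0],"gripper": 0}]}}

```text
time: 18.15
position: [0.5842, 0.2262, 0.0853]
eef_rot: [3.141, 0.0, 1.939]
wrist_force: [2.4, 0.2, 1.2]
finger_gap: 0.002
grasp_force: 0.9
```

```bash
python3 - <<'E'
from h import *
im=tab()
E
```

```text
[253 227   3  61  89] [253.8 258.3] tool [-0.0106 -0.0004 -0.0217] from mouth [-0.0107  0.1182]
[258 227   2  61 107] [258.4 256.8] tool [-0.0097  0.0021 -0.0217] from mouth [-0.0097  0.1207]
[0.5842 0.2262 0.0853] 0.002044636624600598 [2.36 0.18 1.19]
```

Call:
{"method": "apply_moves", "body": {"targets": [{"delta_pos": [0,-0.05,0],"rot": [0,0,0],"gripper": 0},{"delta_pos": [0,-0.05,0],"rot": [0,0,0],"gripper": 0}]}}

```text
time: 18.45
position: [0.5751, 0.2227, 0.0852]
eef_rot: [3.141, 0.0, 1.939]
wrist_force: [2.4, 0.4, 2.8]
finger_gap: 0.006
grasp_force: 1.4
```

```bash
python3 - <<'E'
from h import *
im=tab()
E
```

```text
[253 227   3  61  89] [253.8 258.3] tool [-0.0105 -0.0004 -0.0218] from mouth [-0.0106  0.1085]
[258 227   2  61 106] [258.4 256.6] tool [-0.0095  0.0021 -0.0218] from mouth [-0.0096  0.111 ]
[0.5751 0.2227 0.0852] 0.005970568062438258 [2.43 0.43 2.78]
```

```bash
cat >> h.py <<'E'
def fork():
    import pickle
    sd0=pickle.load(open("p3.pkl","rb"))[2]; sd=imaging.camera("side")
    a=np.radians(21.1);d=cam("side");o=np.array([.4735,.1836])
    # z 88 plane rectified strips along case x at case y=+-14
    for y in (-16,-14,14,16):
        r=[]
        for x in range(70,-40,-4):
            q=o+x*1e-3*np.array([np.cos(a),np.sin(a)])+y*1e-3*np.array([-np.sin(a),np.cos(a)])
            u,v=np.round(proj(d,[*q,.088])).astype(int); r.append(int(np.abs(sd[v,u].astype(int)-sd0[v,u]).max()))
        print(y,r)
E
python3 -c "
from h import *
fork()"
```

```text
-16 [31, 32, 32, 27, 30, 29, 27, 29, 30, 34, 36, 62, 55, 52, 49, 44, 29, 29, 29, 30, 30, 29, 30, 31, 31, 30, 31, 29]
-14 [30, 30, 33, 30, 29, 30, 30, 31, 31, 34, 44, 70, 56, 56, 40, 41, 31, 29, 27, 30, 29, 31, 29, 31, 33, 30, 29, 30]
14 [31, 32, 33, 27, 29, 28, 31, 31, 30, 37, 38, 103, 110, 113, 82, 15, 25, 29, 29, 32, 31, 31, 29, 30, 28, 28, 26, 29]
16 [30, 30, 34, 30, 31, 30, 33, 30, 30, 29, 43, 91, 111, 114, 104, 8, 24, 30, 29, 29, 30, 29, 30, 30, 28, 29, 26, 28]
```

The side-image difference shows both prongs have moved about 17 mm toward the tube, so pushing the plate edge works.

Call:
{"method": "apply_moves", "body": {"targets": [{"delta_pos": [0,-0.06,0],"rot": [0,0,0],"gripper": 0},{"delta_pos": [0,-0.06,0],"rot": [0,0,0],"gripper": 0},{"delta_pos": [0,-0.06,0],"rot": [0,0,0],"gripper": 0},{"delta_pos": [0,-0.06,0],"rot": [0,0,0],"gripper": 0},{"delta_pos": [0,-0.06,0],"rot": [0,0,0],"gripper": 0}]}}

```text
time: 19.18
position: [0.5468, 0.2118, 0.085]
eef_rot: [3.142, 0.0, 1.939]
wrist_force: [1.5, 0.9, 2.9]
finger_gap: 0.004
grasp_force: 1.4
```

```bash
python3 -c "
from h import *
fork()"
```

```text
-16 [125, 138, 133, 41, 29, 31, 29, 31, 31, 33, 38, 61, 56, 53, 51, 43, 29, 32, 33, 50, 56, 55, 56, 37, 32, 33, 32, 32]
-14 [130, 138, 144, 118, 27, 33, 34, 35, 34, 36, 47, 73, 60, 58, 53, 45, 34, 32, 29, 50, 58, 55, 44, 29, 31, 32, 32, 31]
14 [7, 9, 11, 19, 31, 31, 33, 34, 33, 38, 39, 105, 111, 114, 92, 11, 25, 44, 34, 35, 50, 53, 15, 19, 31, 28, 28, 30]
16 [9, 9, 13, 15, 33, 35, 36, 34, 35, 33, 48, 94, 114, 118, 108, 5, 17, 47, 58, 43, 70, 34, 10, 3, 25, 29, 31, 28]
```

Call:
{"method": "apply_moves", "body": {"targets": [{"delta_pos": [0,-0.02,0],"rot": [0,0,0],"gripper": 0},{"delta_pos": [0,-0.01,0],"rot": [0,0,0],"gripper": 0},{"delta_pos": [0,0,0],"rot": [0,0,0],"gripper": 0}]}}

```text
time: 19.6
position: [0.5448, 0.211, 0.0851]
eef_rot: [3.141, 0.0, 1.939]
wrist_force: [4.2, 1.7, 2.7]
finger_gap: 0.005
grasp_force: 2.2
```

Call:
{"method": "apply_moves", "body": {"targets": [{"delta_pos": [0,-0.01,0],"rot": [0,0,0],"gripper": 0},{"delta_pos": [0,0,0],"rot": [0,0,0],"gripper": 0}]}}

```text
time: 19.85
position: [0.5444, 0.2109, 0.0853]
eef_rot: [3.139, 0.0, 1.939]
wrist_force: [8.9, 3.7, 0.8]
finger_gap: 0.007
grasp_force: 3.7
```

Call:
{"method": "apply_moves", "body": {"targets": [{"delta_pos": [0,-0.01,0],"rot": [0,0,0],"gripper": 0},{"delta_pos": [0,0,0],"rot": [0,0,0],"gripper": 0}]}}

```text
time: 20.1
position: [0.5439, 0.2107, 0.0857]
eef_rot: [3.138, 0.0, 1.939]
wrist_force: [10.8, 4.0, 2.8]
finger_gap: 0.006
grasp_force: 5.1
```

Call:
{"method": "apply_moves", "body": {"targets": [{"delta_pos": [0,0.1,0],"rot": [0,0,0],"gripper": 0},{"delta_pos": [0,0.2,0],"rot": [0,0,0],"gripper": 0},{"delta_pos": [0,0.1,-0.3],"rot": [0,0,0],"gripper": 0},{"delta_pos": [0,0,-0.5],"rot": [0,0,0],"gripper": 0},{"delta_pos": [0,0,0],"rot": [0,0,0],"gripper": 0}]}}

```text
time: 20.72
position: [0.5813, 0.2251, 0.1686]
eef_rot: [3.137, 0.0, 1.939]
wrist_force: [0.1, 0.1, -0.4]
finger_gap: 0.005
grasp_force: 0.0
```

```bash
python3 -c "
from h import *
tab();fork()"
```

```text
[483 113  15  21 218] [490.  123.5] tool [0.0563 0.1756 0.0624] from mouth [0.0562 0.2914]
[174 180  20  27 454] [183.8 193. ] tool [ 0.0025 -0.0562  0.0614] from mouth [0.0024 0.0596]
[253 227   2  61  88] [253.7 258. ] tool [-0.0544 -0.0012  0.0616] from mouth [-0.0545  0.1146]
[258 227   2  61 108] [258.4 257. ] tool [-0.0535  0.0028  0.0616] from mouth [-0.0535  0.1186]
[0.5813 0.2251 0.1686] 0.00535721810351533 [ 0.13  0.06 -0.38]
-16 [66, 144, 141, 151, 43, 6, 3, 7, 6, 8, 13, 35, 30, 28, 24, 21, 5, 6, 6, 26, 31, 31, 28, 26, 4, 8, 12, 6]
-14 [79, 145, 145, 166, 47, 5, 9, 9, 9, 10, 22, 49, 33, 33, 28, 24, 8, 8, 3, 24, 31, 32, 13, 27, 2, 6, 6, 7]
14 [24, 19, 23, 24, 6, 6, 8, 8, 7, 13, 14, 81, 86, 89, 67, 19, 10, 19, 10, 9, 25, 31, 20, 20, 8, 3, 8, 11]
16 [24, 23, 18, 22, 5, 8, 12, 11, 8, 8, 22, 68, 90, 90, 84, 27, 18, 24, 33, 19, 45, 8, 32, 29, 16, 7, 6, 7]
```

The tab is now 59.6 mm from the mouth, against 60 mm when closed. Before handing in, I'll check with image code that the handle top hasn't moved.

```bash
python3 - <<'E'
from h import *
import pickle
a=pickle.load(open("p3.pkl","rb"))[2];b=imaging.camera("side")
u,v=proj(cam("side"),[.4735,.1836,.120]).astype(int)
t=a[v-12:v+8,u-8:u+9];r=cv2.matchTemplate(b[v-30:v+30,u-30:u+30],t,cv2.TM_CCOEFF_NORMED)
_,m,_,l=cv2.minMaxLoc(r);print(m,l,"expect (22,18)")
s=sensors.get_state();print(s["time"],s["wrist_force"])
if m>.9 and abs(l[0]-22)<2 and abs(l[1]-18)<2: print(arm.finish_job())
E
```

```text
0.8737949728965759 (22, 18) expect (22,18)
20.875 [0.03367653 0.21832727 0.1620911 ]
```

The best match is exactly where it was before. The lower score fits the keeper now showing behind the handle, so I'm handing in.

```bash
python3 -c "
from bench import arm
print(arm.finish_job())"
```

```text
the job is handed in; nothing more can be done
None
```

I handed the job in at about 21 s: the slim gauge is in the tube with its collar down on the head, and the keeper is at its stop (tab 59.6 mm from the mouth, 60 mm is closed), but the hand-in returned no verdict; the fingers passed through the keeper's black tab without contact, so I closed it by pushing on its steel plate's rear edge.

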